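# Tip the bread rolls into the bread box and shut it

### The job

Pick up the small aluminium tray by its wooden handle and tip it over the grey bread box so that all three bread rolls slide off into the box; do not touch the rolls with the gripper. Then set the empty tray back down flat in the middle of the red cutting board and let go, and swing the box's blue lid fully shut. Do not shift or knock over the other things on the table.

Things in the scene. Friction and masses are not known exactly. Their poses are not given: they have to be found in the camera images.
- tray: loose aluminium tray, 190 mm long (x), 140 wide (y), floor 4 mm thick, 0.2 kg. Origin: centre of underside, z up. Rims 4 mm thick, tops 22 mm above the underside, on both sides and the rear (-x); the front end (+x) is open: rolls slide off there. Wooden handle behind, x = -95 to -195 mm, 26 mm wide and tall, axis 25 mm above the underside. Starts on the board, front towards about world +y.
- tray_grip (a point): point on the tray's handle axis, at x = -150, y = 0, z = 25 mm in the tray's frame: a good place to grip across the handle (26 mm wide along the tray's y). Axes as the tray's.
- roll1: golden-brown round bread roll, 62 mm across, 42 mm tall, flat underside, domed top, 45 g. Origin: centre of its underside; z up as it lies on the tray. Starts on the tray near the handle end.
- roll2: bread roll like roll1, a little paler, at the middle of the tray.
- roll3: bread roll like roll1, near the tray's open end.
- board: red cutting board fixed to the table, 280 mm (its x) by 200 mm (its y) by 20 mm thick. Origin: centre of its underside, on the table; its top is at z = 20 mm. Its x axis points roughly to world +y.
- box: grey open-topped bread box fixed to the table, 200 mm (its x) by 220 mm (its y) outside, rim 110 mm above the table, walls and floor 5 mm thick. Origin: centre of its underside. Its x axis points roughly to world +y, away from the tray; the lid is hinged along its +x rim and stands open there.
- lid (a joint): angle of the blue lid, rad: 0 = shut flat on the box, 1.57 = standing upright, about 1.9 = fully open. Lid is a plate 200 by 220 by 8 mm, 0.15 kg, hinge along the box's +x rim at height 110.5 mm. The hinge is stiff: the lid stays at any angle where it is left.
- lid_hinge (a point): middle of the lid's hinge line (box frame x = 100, y = 0, z = 110.5 mm); x, y, z as the box's when the lid is shut, turning with the lid; the plate runs from the hinge along its -x.
- lid_handle (a point): middle of the black bar handle on the lid's outer face: 170 mm from the hinge line (30 mm from the free edge), on the middle line, bar axis 35 mm off the outer face, bar 100 mm long along the box's y, about 10 mm thick.
- cup1: a lidded paper cup, orange with a white lid, 82 mm across, 110 mm tall. Bystander, loose, to be left alone. Origin: centre of its underside.
- cup2: a second cup like cup1. Bystander, loose, to be left alone. Origin: centre of its underside.
- bottle: a red sauce bottle with a white cap, 60 mm across, 170 mm tall. Bystander, loose, to be left alone. Origin: centre of its underside.
- bowl: a small white bowl, 120 mm across, 45 mm tall. Bystander, loose, to be left alone. Origin: centre of its underside.
- jar: an amber jar with a steel cap, 72 mm across, 90 mm tall. Bystander, loose, to be left alone. Origin: centre of its underside.
- mug: a blue mug, 80 mm across, 90 mm tall. Bystander, loose, to be left alone. Origin: centre of its underside.

How it is judged (in metres and radians):
On the way, in this order (a step that is already met when the one before it is completed fails the run):
1. the tray is lifted at least 50 mm off the board with all three rolls still on it (z of tray in the frame of board above 0.07 m and x of roll1 in the frame of tray between -0.1 and 0.1 m and y of roll1 in the frame of tray between -0.075 and 0.075 m and z of roll1 in the frame of tray between -0.01 and 0.06 m and x of roll2 in the frame of tray between -0.1 and 0.1 m and y of roll2 in the frame of tray between -0.075 and 0.075 m and z of roll2 in the frame of tray between -0.01 and 0.06 m and x of roll3 in the frame of tray between -0.1 and 0.1 m and y of roll3 in the frame of tray between -0.075 and 0.075 m and z of roll3 in the frame of tray between -0.01 and 0.06 m), for 0.2 s.
2. all three rolls are in the box (x of roll1 in the frame of box between -0.1 and 0.1 m and y of roll1 in the frame of box between -0.11 and 0.11 m and z of roll1 in the frame of box between 0 and 0.095 m and x of roll2 in the frame of box between -0.1 and 0.1 m and y of roll2 in the frame of box between -0.11 and 0.11 m and z of roll2 in the frame of box between 0 and 0.095 m and x of roll3 in the frame of box between -0.1 and 0.1 m and y of roll3 in the frame of box between -0.11 and 0.11 m and z of roll3 in the frame of box between 0 and 0.095 m), for 0.2 s.
3. the tray is back on the board, flat and let go (x of tray in the frame of board between -0.06 and 0.06 m and y of tray in the frame of board between -0.06 and 0.06 m and z of tray in the frame of board between 0.012 and 0.026 m and angle between tray's own z axis and vertical below 0.08 rad and contact force between the fingers and tray below 0.2 N and linear speed of tray below 0.03 m/s), for 0.2 s.
At the end, for the whole second after the job is handed in: All three rolls lie inside the box, at rest; the lid is shut (joint under 0.06 rad); the tray lies flat (within 0.08 rad) and at rest on the board, its centre within 60 mm of the board's centre along each of the board's axes (all of step 2 and x of tray in the frame of board between -0.06 and 0.06 m and y of tray in the frame of board between -0.06 and 0.06 m and z of tray in the frame of board between 0.012 and 0.026 m and angle between tray's own z axis and vertical below 0.08 rad and value of joint lid below 0.06 rad and linear speed of each of tray, roll1, roll2, roll3 below 0.03 m/s); the robot touches nothing.
It fails at once if the gripper's fingers touch a bread roll (contact force between the fingers and roll1 above 0.5 N or contact force between the fingers and roll2 above 0.5 N or contact force between the fingers and roll3 above 0.5 N).
It fails at once if a bystander is moved more than 30 mm (distance of any of cup1, cup2, bottle, bowl, jar, mug from where it was at the start of the episode above 0.03 m).
It also fails if it takes over 72 s, if anything falls off the work surface, if the arm or the gripper's body presses on something with over 40 N, if the wrist force passes 120 N, or if a joint passes its speed limit or range.

### The arm

A 7-joint arm with a two-finger parallel gripper is mounted at the origin on the work surface. World frame = base frame: x ahead of the robot, y to its left, z up, the work surface at z = 0. Lengths are in m, angles in degrees, forces in N, time in s.
With the tool pointing down it reaches from about 0.425 to 0.875 m from the base axis. Payload 4.7 kg.
Tool frame: the origin (TCP) lies at the very end of the fingers, on their centre line; the grasp point (between the pads) lies 19 mm behind it; z points along the fingers, y is the line along which they close (so a half turn about z gives the same grasp; the last joint's range is limited). The gripper opens to 87 mm and grips with 3 to 60 N. Pads are 19 mm wide; open, the fingers measure 117 mm over their backs; the gripper's body (75 mm by 190 mm) begins 51 mm behind the grasp point.
Start: joints at [-74.307, 18.392, -4.016, 83.108, 1.295, 78.541, -3.26], TCP at [0.167, 0.628, 0.223] pointing down, gripper open.
Joint ranges: [-163.93, 163.93], [-17.29, 119.83], [-79.2, 71.16], [3.27, 140.29], [-89.18, 269.18], [5.43, 117.66], [-154.24, 154.24]. Speed limits (degrees/s): [147.25, 147.25, 180, 180, 180, 180, 180].

### API

Orientations are given as [roll, pitch, yaw] about the fixed x, y, z axes, in that order (R = Rz(yaw) Ry(pitch) Rx(roll)).
In Python, from cell import get_obs, cams, ticket, finder gives the robot as it stands.
- The arm moves only by the shell command python3 -m creep 'ROWS' [FORCE]. ROWS is text: rows parted by semicolons, each of 5 numbers parted by spaces: the shift along the world's x, y, z in m, then the turn about the world's z in degrees, then the finger opening in m, from 0 to 0.087. A call has 1 to 8 rows; each row shifts and turns the commanded pose from where the row before left it; what a row does not reach is not made up. A row lasts 1/8 s, in which the tool goes at most 62.5 mm and 10.7 degrees, less where a joint would pass 70% of its speed; a pose out of reach is approached as far as the arm can. A call with a gripper value outside its range is refused whole. The fingers move at their own pace and stop on an object; FORCE is the grip in N (left out, the last holds). Time passes only in rows, so rows that do not move let the fingers close. It gives the time, the measured TCP pose, the force, the opening and the grip force at its end, in the units of the state.
- get_obs(): the state, without advancing time (a new reading comes with each control period).
- cams.read_camera(name): name is "side" or "top"; returns the picture (384x512x3 uint8, red, green, blue); there is no depth.
- cams.calibration(name): a dict with "fx", "fy", "cx", "cy" (pixels), "extrinsics" (4x4, takes a point from world to camera coordinates). Camera axes: x right, y down, z forward; pixel columns grow to the right and rows downward; lengths in m; the calibration is good to about 2 mm. A picture is of the moment at which its call begins. calibration takes no time and is no camera call.
- ticket.sign_off(): hands the job in; it is judged then, once.
Trained networks look in the newest picture that a camera, given by its name, has taken for a name from the list of things; names that differ only in an ending like _2 or _b are one class to them, and where a whole thing is asked for, a point or a joint stands for the part that bears it (a point fixed in the world has none). Each returns a list of dicts, best first, with "p" (0 to 1); they miss things now and then, are a little off and sometimes report something else, mostly with a low value. They report only what shows in the picture. A call takes as long as a camera call.
- finder.masks_of(name, camera): "mask" (384x512 bool, what is visible of it) and "xy" ([column, row] in pixels, amid what is visible of it).
- finder.tip_of(name, camera): "xy" ([column, row] in pixels: a listed point, or the origin of a listed thing).
The state is a dict: "time_s": time; "qpos": joint angles; "joint_velocities": joint speeds; "effort": joint torques, N m; "tool_pos": TCP position; "tool_rot": TCP orientation; "force": force on the tool from outside, world axes, zero at the start; "wrist_torque": the same for the moment, N m; "grip_width": finger opening in m; "grasp_force": force on a finger pad.
Only numpy, scipy, OpenCV 4.12 (cv2) and the standard library are available. Lean on these libraries where they do the work, as an engineer would, in place of code of your own. Each camera call takes 0.05 s, during which the arm holds its last target. There are 200 camera calls.

## Working session

There is one attempt and no reset: what is moved stays moved. The work goes in short steps, Python scripts to look and compute and a shell command to move; the robot and the scene stay as the last step left them, time stands still between calls to the robot, and variables do not carry over. Pictures are saved under pics/ and viewed, at most 12 in all, crops included, and the job is handed in when it is done.

```bash
mkdir -p pics; ls
cat > h.py <<'E'
import numpy as np, cv2
from cell import get_obs, cams, ticket, finder
def snap(n,f):
    im=cams.read_camera(n); cv2.imwrite(f'pics/{f}.png',im[:,:,::-1]); return im
def ray(n,uv):
    c=cams.calibration(n); E=np.array(c["extrinsics"]); R,t=E[:3,:3],E[:3,3]
    d=R.T@np.array([(uv[0]-c["cx"])/c["fx"],(uv[1]-c["cy"])/c["fy"],1]); return -R.T@t,d
def atz(n,uv,z):
    o,d=ray(n,uv); return o+d*(z-o[2])/d[2]
def px(n,p):
    c=cams.calibration(n); E=np.array(c["extrinsics"]); q=E[:3,:3]@np.array(p)+E[:3,3]
    return np.array([c["fx"]*q[0]/q[2]+c["cx"],c["fy"]*q[1]/q[2]+c["cy"]])
def tri(uv1,uv2):
    A=[];b=[]
    for n,uv in (("top",uv1),("side",uv2)):
        o,d=ray(n,uv); d/=np.linalg.norm(d); P=np.eye(3)-np.outer(d,d); A.append(P); b.append(P@o)
    A=np.vstack(A); b=np.hstack(b); return np.linalg.lstsq(A,b,rcond=None)[0]
E
python3 - <<'E'
from h import *
a=snap("top","t0"); b=snap("side","s0")
cv2.imwrite('pics/both.png',cv2.resize(np.vstack([a,b])[:,:,::-1],None,fx=.78,fy=.78))
np.set_printoptions(precision=3,suppress=True)
for n in ("top","side"): print(n,ray(n,(256,192)))
for n in ("tray","tray_grip","roll1","roll2","roll3","board","box","lid_hinge","lid_handle","cup1","bottle","bowl","jar","mug"):
    r={}
    for c in ("top","side"):
        r[c]=finder.tip_of(n,c)
        print(n,c,[(np.round(x["xy"]).tolist(),round(x["p"],2)) for x in r[c][:3]])
    if r["top"] and r["side"]: print("   ",tri(r["top"][0]["xy"],r["side"][0]["xy"]))
print(get_obs()["time_s"],get_obs()["tool_pos"],get_obs()["tool_rot"])
E
```

```text
pics
top (array([ 0.433, -0.038,  1.476]), array([ 0.064,  0.019, -0.998]))
side (array([ 0.22 , -0.812,  1.186]), array([ 0.217,  0.57 , -0.793]))
tray top [([292.0, 186.0], 0.77), ([290.0, 200.0], 0.27)]
tray side [([276.0, 227.0], 0.85)]
    [ 0.542 -0.144  0.04 ]
tray_grip top [([332.0, 183.0], 0.98), ([292.0, 187.0], 0.31)]
tray_grip side [([297.0, 263.0], 0.68)]
    [ 0.55  -0.288  0.042]
roll1 top [([289.0, 193.0], 0.68), ([305.0, 176.0], 0.57), ([277.0, 179.0], 0.53)]
roll1 side [([267.0, 230.0], 0.82), ([293.0, 237.0], 0.76), ([274.0, 209.0], 0.76)]
    [ 0.517 -0.133  0.022]
roll2 top [([289.0, 193.0], 0.68), ([305.0, 176.0], 0.57), ([277.0, 179.0], 0.53)]
roll2 side [([267.0, 230.0], 0.82), ([293.0, 237.0], 0.76), ([274.0, 209.0], 0.76)]
    [ 0.517 -0.133  0.022]
roll3 top [([289.0, 193.0], 0.68), ([305.0, 176.0], 0.57), ([277.0, 179.0], 0.53)]
roll3 side [([267.0, 230.0], 0.82), ([293.0, 237.0], 0.76), ([274.0, 209.0], 0.76)]
    [ 0.517 -0.133  0.022]
board top [([289.0, 197.0], 0.17)]
board side [([321.0, 172.0], 0.27)]
    [ 0.565 -0.154  0.32 ]
box top [([187.0, 206.
[... 275 characters left out ...]
)]
    [ 0.45  -0.111  0.656]
cup1 top [([238.0, 122.0], 0.87), ([313.0, 129.0], 0.69)]
cup1 side [([319.0, 171.0], 0.7), ([209.0, 76.0], 0.62), ([347.0, 230.0], 0.58)]
    [ 0.799  0.053 -0.011]
bottle top [([361.0, 146.0], 0.85)]
bottle side [([352.0, 287.0], 0.95), ([294.0, 261.0], 0.43)]
    [ 0.682 -0.409  0.01 ]
bowl top [([343.0, 247.0], 0.82)]
bowl side [([230.0, 313.0], 0.79), ([272.0, 228.0], 0.5)]
    [ 0.314 -0.334 -0.022]
jar top [([162.0, 261.0], 0.59), ([235.0, 123.0], 0.51)]
jar side [([164.0, 155.0], 0.75)]
    [ 0.283  0.348 -0.013]
mug top [([260.0, 136.0], 0.74)]
mug side [([296.0, 261.0], 0.33)]
    [ 0.785 -0.017 -0.537]
1.5 [0.167 0.628 0.223] [179.997   0.004 165.114]
```

View pics/both.png

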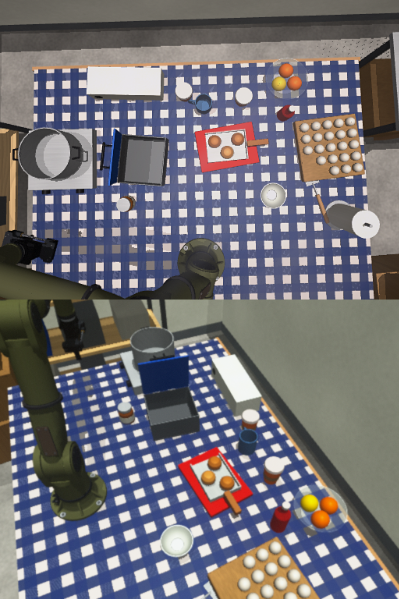

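Run:
```python
from h import *
np.set_printoptions(precision=3,suppress=True)
for n,z in (("tray",.02),("tray_grip",.045),("box",0),("lid_hinge",.1105),("mug",0),("cup1",0)):
  for c in ("top","side"):
    for x in finder.tip_of(n,c)[:3]: print(n,c,round(x["p"],2),atz(c,x["xy"],z))
for c in ("top","side"):
  for n,z in (("roll1",.045),("board",.02),("box",.11),("lid",.2),("tray",.042)):
    for x in finder.masks_of(n,c)[:3]:
      m=x["mask"].astype(np.uint8)
      if n in("roll1",): print(n,c,round(x["p"],2),atz(c,x["xy"],z))
      else:
        k=max(cv2.findContours(m,0,2)[0],key=cv2.contourArea)
        w=np.array([atz(c,p[0],z)[:2] for p in k],np.float32)
        print(n,c,round(x["p"],2),cv2.minAreaRect(w))
```

```text
tray top 0.77 [ 0.543 -0.145  0.02 ]
tray top 0.27 [ 0.495 -0.137  0.02 ]
tray side 0.85 [ 0.548 -0.132  0.02 ]
tray_grip top 0.98 [ 0.551 -0.289  0.045]
tray_grip top 0.31 [ 0.539 -0.144  0.045]
tray_grip side 0.68 [ 0.547 -0.289  0.045]
box top 0.76 [0.483 0.253 0.   ]
box side 0.68 [0.488 0.245 0.   ]
lid_hinge top 0.8 [0.491 0.349 0.111]
lid_hinge side 0.79 [0.499 0.334 0.111]
mug top 0.74 [ 0.742 -0.031  0.   ]
mug side 0.33 [ 0.561 -0.262  0.   ]
cup1 top 0.87 [0.795 0.052 0.   ]
cup1 top 0.69 [ 0.763 -0.232  0.   ]
cup1 side 0.7 [0.794 0.045 0.   ]
cup1 side 0.62 [0.589 0.732 0.   ]
cup1 side 0.58 [ 0.766 -0.22   0.   ]
roll1 top 0.73 [ 0.51  -0.143  0.045]
roll1 top 0.69 [ 0.578 -0.186  0.045]
roll1 top 0.56 [ 0.574 -0.081  0.045]
board top 0.79 ((0.5360910892486572, -0.13849058747291565), (0.20675744116306305, 0.28971168398857117), 9.16519546508789)
board top 0.44 ((0.2816820740699768, 0.3462144732475281), (0.07321098446846008, 0.08762045204639435), 43.659061431884766)
box top 0.67 ((0.4894680082798004, 0.28409671783447266), (0.29718971252441406, 0.2520996332168579), 83.3904
[... 267 characters left out ...]
53413987159729, -0.14122448861598969), (0.20184488594532013, 0.2838623821735382), 7.902341842651367)
board side 0.71 ((0.7887653708457947, -0.19226647913455963), (0.1465281844139099, 0.08406855911016464), 57.911991119384766)
box side 0.94 ((0.5152300596237183, 0.335254430770874), (0.5538483262062073, 0.2659458518028259), 81.5150375366211)
box side 0.39 ((0.7130975723266602, -0.07105143368244171), (0.1415431797504425, 0.074278324842453), 51.85989761352539)
lid side 0.68 ((0.5086816549301147, 0.3716672658920288), (0.2444816380739212, 0.2404516339302063), 80.97312927246094)
tray side 0.72 ((0.5431249141693115, -0.18781396746635437), (0.14557179808616638, 0.2877618074417114), 4.1118059158325195)
```

```bash
python3 -m creep '0 0 0.06 0 0.087;0 0 0.06 0 0.087;0 0 0.06 0 0.087;0 0 0.06 0 0.087;0.04 -0.04 0 -9 0.087;0.04 -0.04 0 -9 0.087;0.04 -0.04 0 -9 0.087;0.04 -0.04 0 -9 0.087' && python3 -m creep '0.02 -0.055 0 -5 0.087;0.02 -0.055 0 -5 0.087;0.02 -0.055 0 -5 0.087;0.02 -0.055 0 -5 0.087;0.02 -0.055 0 -5 0.087;0.02 -0.055 0 -5 0.087;0.02 -0.055 0 -5 0.087;0.02 -0.055 0 0 0.087'
```

```text
time_s: 3.6
tool_pos: [0.3281, 0.4667, 0.4628]
tool_rot: [180.0, -0.0, 128.8]
force: [1.3, 0.9, 0.1]
grip_width: 0.0868
grasp_force: 0.0
time_s: 4.6
tool_pos: [0.4873, 0.0262, 0.4629]
tool_rot: [179.9, -0.0, 94.1]
force: [1.4, 0.1, -0.7]
grip_width: 0.0871
grasp_force: 0.0
```

```bash
python3 -m creep '0.01 -0.052 -0.02 0 0.087;0.01 -0.052 -0.02 0 0.087;0.01 -0.052 -0.02 0 0.087;0.01 -0.052 -0.02 0 0.087;0.01 -0.052 -0.02 0 0.087;0.013 -0.054 -0.02 0 0.087;0 0 -0.06 0 0.087;0 0 -0.06 0 0.087'
python3 - <<'E'
from h import *
a=snap("top","t1"); b=snap("side","s1")
for c in("top","side"):
  print(c,[(atz(c,x["xy"],.045).round(3),round(x["p"],2)) for x in finder.tip_of("tray_grip",c)[:2]])
u=px("side",(.55,-.25,.05)).astype(int); v=px("top",(.55,-.25,.05)).astype(int)
f=lambda i,p:cv2.resize(i[p[1]-60:p[1]+60,p[0]-60:p[0]+60],(390,390))
cv2.imwrite('pics/c1.png',np.hstack([f(a,v),f(b,u)])[:,:,::-1])
E
```

```text
time_s: 5.6
tool_pos: [0.5499, -0.2872, 0.2212]
tool_rot: [179.9, 0.1, 94.0]
force: [0.9, 0.0, -0.8]
grip_width: 0.087
grasp_force: 0.0
top []
side [(array([ 0.549, -0.283,  0.045]), 0.88)]
```

View pics/c1.png

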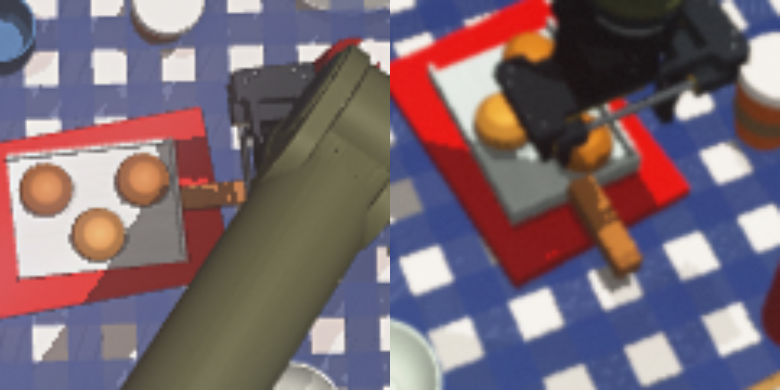

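```bash
python3 -m creep '0 0 -0.055 0 0.087;0 0 -0.055 0 0.087;0 0 -0.055 0 0.087;0 0 -0.03 0 0.087;0 0 0 0 0.02;0 0 0 0 0.01;0 0 0 0 0;0 0 0 0 0' 60 && python3 -m creep '0 0 0 0 0;0 0 0.01 0 0;0 0 0.01 0 0;0 0 0 0 0'
python3 - <<'E'
from h import *
b=snap("side","s2"); u=px("side",(.55,-.2,.05)).astype(int)
cv2.imwrite('pics/c2.png',cv2.resize(b[u[1]-75:u[1]+75,u[0]-75:u[0]+75],(520,520))[:,:,::-1])
o=get_obs(); print(o["wrist_torque"],o["force"],o["time_s"])
for n in ("tray","tray_grip"): print([(x["xy"],round(x["p"],2)) for x in finder.tip_of(n,"side")[:1]])
E
```

```text
time_s: 6.8
tool_pos: [0.5511, -0.2862, 0.0292]
tool_rot: [179.9, 0.0, 94.1]
force: [-0.1, -0.3, 0.4]
grip_width: 0.055
grasp_force: 0.0
time_s: 7.3
tool_pos: [0.5505, -0.2863, 0.0486]
tool_rot: [179.9, 0.1, 94.1]
force: [0.1, -1.6, -2.0]
grip_width: 0.0253
grasp_force: 59.9
[-0.22737753  0.04264286 -0.06594989] [ 0.38607459 -1.13892443 -2.791889  ] 7.35
[([272.3, 227.7], 0.7)]
[([295.2, 262.1], 0.9)]
```

View pics/c2.png

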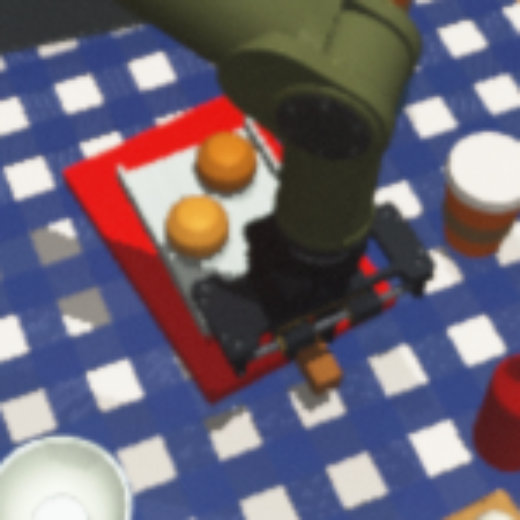

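```bash
python3 -m creep '0 0 0.01 0 0;0 0 0.01 0 0;0 0 0.01 0 0;0 0 0.01 0 0;0 0 0 0 0'
python3 - <<'E'
from h import *
a=snap("top","t3");b=snap("side","s3")
u=px("side",(.55,-.2,.05)).astype(int);v=px("top",(.55,-.18,.05)).astype(int)
f=lambda i,p:cv2.resize(i[p[1]-65:p[1]+65,p[0]-65:p[0]+65],(399,399))
cv2.imwrite('pics/c3.png',np.hstack([f(a,v),f(b,u)])[:,:,::-1])
o=get_obs(); print(o["wrist_torque"],o["force"],o["time_s"])
r=[finder.tip_of("tray",c) for c in("top","side")]; print(tri(r[0][0]["xy"],r[1][0]["xy"]) if all(r) else r)
E
```

```text
time_s: 8.07
tool_pos: [0.5507, -0.2862, 0.0888]
tool_rot: [179.9, 0.0, 94.1]
force: [0.4, -0.6, -4.6]
grip_width: 0.0255
grasp_force: 60.0
[-0.46477679  0.04043142 -0.06287602] [-1.33419123  0.66142947 -3.35725423] 8.175
[ 0.54534631 -0.13410683  0.04624471]
```

View pics/c3.png

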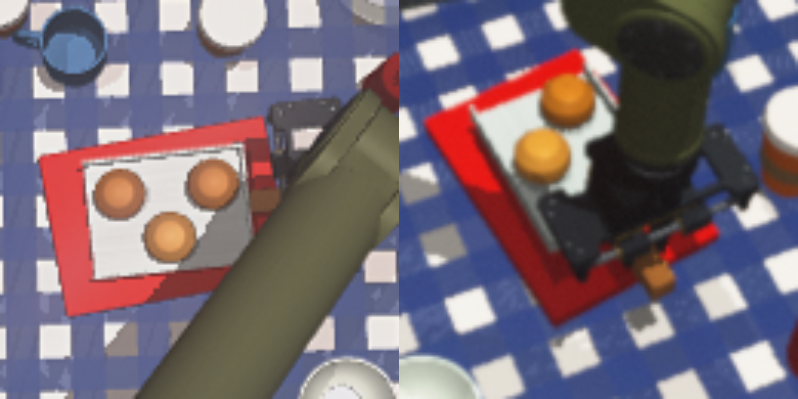

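```bash
cat > tilt.py <<'E'
from h import *
np.set_printoptions(precision=3,suppress=True)
a=cams.read_camera("top");b=cams.read_camera("side")
T=finder.tip_of("roll1","top");S=finder.tip_of("roll1","side")
for t in T[:4]:
  for s in S[:4]:
    p=tri(t["xy"],s["xy"]); e=np.linalg.norm(px("top",p)-t["xy"])+np.linalg.norm(px("side",p)-s["xy"])
    if e<6: print("roll",p,round(e,1))
r=[finder.tip_of("tray",c) for c in("top","side")]
if all(r): print("tray",tri(r[0][0]["xy"],r[1][0]["xy"]))
o=get_obs(); print(o["wrist_torque"],o["force"],o["time_s"],o["tool_pos"])
E
python3 -m creep '0 0 0.015 0 0;0 0 0.015 0 0;0 0 0.015 0 0;0 0 0.015 0 0;0 0 0 0 0' && python3 tilt.py
```

```text
time_s: 8.9
tool_pos: [0.551, -0.2864, 0.1495]
tool_rot: [179.8, 0.1, 94.1]
force: [-0.4, -0.8, -4.1]
grip_width: 0.0252
grasp_force: 60.0
roll [ 0.565 -0.091  0.09 ] 2.8
roll [ 0.504 -0.153  0.116] 1.7
tray [ 0.537 -0.146  0.085]
[-0.479  0.022 -0.016] [-0.236 -0.061 -3.634] 9.2 [ 0.55  -0.286  0.147]
```

```bash
python3 -m creep '0 0 0.008 0 0;0 0 0.014 -1 0;0 0 0.016 -2 0;0 0 0.018 -2 0;0 0 0.018 -2 0;0 0 0.016 -2 0;0 0 0.012 -1 0;0 0 0.008 -1 0' && python3 tilt.py
```

```text
time_s: 10.2
tool_pos: [0.5501, -0.286, 0.2587]
tool_rot: [179.9, 0.0, 83.1]
force: [-0.5, -0.1, -4.4]
grip_width: 0.025
grasp_force: 60.0
roll [ 0.531 -0.137  0.196] 1.7
roll [ 0.602 -0.091  0.188] 2.8
[-0.492  0.114  0.017] [-0.213 -0.822 -3.919] 10.5 [ 0.55  -0.286  0.257]
```

```bash
python3 -m creep '-0.003 0.006 0 0 0;-0.005 0.012 0 0 0;-0.006 0.016 0 0 0;-0.007 0.018 0 0 0;-0.007 0.02 0 0 0;-0.007 0.02 0 0 0;-0.007 0.02 0 0 0;-0.007 0.02 0 0 0' && python3 -m creep '-0.007 0.02 0 0 0;-0.007 0.02 0 0 0;-0.007 0.02 0 0 0;-0.006 0.018 0 0 0;-0.006 0.016 0 0 0;-0.006 0.014 0 0 0;-0.005 0.012 0 0 0;-0.003 0.008 0 0 0' && python3 tilt.py
python3 - <<'E'
from h import *
a=snap("top","t4");b=snap("side","s4")
u=px("side",(.48,.15,.15)).astype(int);v=px("top",(.48,.15,.15)).astype(int)
f=lambda i,p:cv2.resize(i[p[1]-80:p[1]+80,p[0]-80:p[0]+80],(399,399))
cv2.imwrite('pics/c4.png',np.hstack([f(a,v),f(b,u)])[:,:,::-1])
E
```

```text
time_s: 11.5
tool_pos: [0.5001, -0.1523, 0.2574]
tool_rot: [-180.0, -0.1, 83.2]
force: [0.2, -1.0, -3.4]
grip_width: 0.0253
grasp_force: 60.0
time_s: 12.5
tool_pos: [0.4534, -0.0249, 0.2575]
tool_rot: [-180.0, -0.0, 83.2]
force: [0.3, 0.1, -3.1]
grip_width: 0.0253
grasp_force: 60.0
roll [0.493 0.055 0.235] 1.0
tray [0.472 0.114 0.202]
[-0.419  0.106  0.021] [ 0.189 -0.805 -3.364] 12.8 [ 0.454 -0.026  0.258]
```

View pics/c4.png

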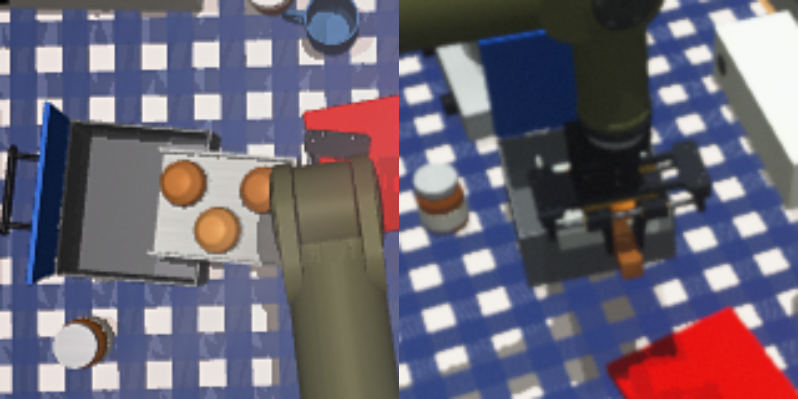

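```bash
python3 -m creep '0.001 0.006 -0.003 0 0;0.001 0.011 -0.005 0 0;0.001 0.012 -0.006 0 0;0.001 0.012 -0.006 0 0;0.001 0.008 -0.005 0 0;0.001 0.005 -0.003 0 0;0 0 0 0 0' && python3 -m creep '0 0 0 0 0;0 0 0 0 0;0 0 0 0 0;0 0 0 0 0' 42 && python3 tilt.py
```

```text
time_s: 13.78
tool_pos: [0.4599, 0.0284, 0.2293]
tool_rot: [-180.0, 0.0, 83.1]
force: [-0.1, 0.2, -3.0]
grip_width: 0.0251
grasp_force: 60.0
time_s: 14.28
tool_pos: [0.4603, 0.0282, 0.2299]
tool_rot: [180.0, -0.0, 83.1]
force: [-0.1, -0.4, -1.3]
grip_width: 0.0255
grasp_force: 42.0
roll [0.508 0.204 0.082] 0.5
roll [0.451 0.249 0.034] 4.6
roll [0.527 0.265 0.014] 1.3
tray [0.474 0.142 0.112]
[-0.118 -0.007 -0.011] [ 0.605 -0.553 -1.538] 14.575 [0.46  0.028 0.23 ]
```

```bash
python3 -m creep '0 0 0.008 0 0;0 0 0.01 0 0;0 0 0.01 0 0;0 0 0.01 0 0;0 0 0 0 0' 30 && python3 tilt.py
python3 - <<'E'
from h import *
a=snap("top","t5");b=snap("side","s5")
u=px("side",(.48,.15,.15)).astype(int);v=px("top",(.48,.15,.15)).astype(int)
f=lambda i,p:cv2.resize(i[p[1]-80:p[1]+80,p[0]-80:p[0]+80],(399,399))
cv2.imwrite('pics/c5.png',np.hstack([f(a,v),f(b,u)])[:,:,::-1])
E
```

```text
time_s: 15.2
tool_pos: [0.4606, 0.0283, 0.2687]
tool_rot: [179.9, -0.0, 83.1]
force: [-0.6, -0.4, -2.7]
grip_width: 0.0258
grasp_force: 30.0
roll [0.425 0.318 0.042] 1.5
roll [0.485 0.221 0.151] 3.9
tray [0.467 0.134 0.155]
[-0.221  0.066 -0.026] [-0.539 -0.356 -2.226] 15.5 [0.46  0.028 0.267]
```

View pics/c5.png

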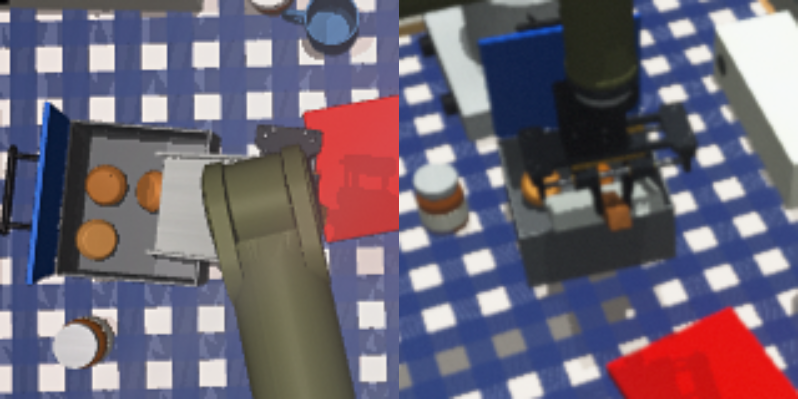

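```bash
python3 -m creep '0 0 0 0 0;0 0 0.01 0 0;0 0 0.02 0 0;0 0 0.02 0 0;0 -0.01 0.02 0 0;0.003 -0.015 0.01 1 0;0.006 -0.02 0 1 0;0.008 -0.025 0 1 0' 60 && python3 -m creep '0.009 -0.028 0 1 0;0.009 -0.028 0 1 0;0.009 -0.028 0 1 0;0.009 -0.028 0 1 0;0.009 -0.025 0 2 0;0.008 -0.02 -0.015 2 0;0.006 -0.012 -0.025 1 0;0.004 -0.006 -0.025 0 0'
python3 - <<'E'
from h import *
np.set_printoptions(precision=3,suppress=True)
a=snap("top","t6");b=snap("side","s6")
u=px("side",(.54,-.18,.1)).astype(int);v=px("top",(.5,.05,.1)).astype(int)
f=lambda i,p:cv2.resize(i[p[1]-80:p[1]+80,p[0]-80:p[0]+80],(399,399))
cv2.imwrite('pics/c6.png',np.hstack([f(a,v),f(b,u)])[:,:,::-1])
r=[finder.tip_of("tray",c) for c in("top","side")]
if all(r): print("tray",tri(r[0][0]["xy"],r[1][0]["xy"]))
for x in finder.tip_of("roll1","top")[:4]: print(atz("top",x["xy"],.01),round(x["p"],2))
E
```

```text
time_s: 16.6
tool_pos: [0.4774, -0.042, 0.3486]
tool_rot: [179.9, -0.0, 86.2]
force: [0.1, -0.8, -1.2]
grip_width: 0.0256
grasp_force: 60.0
time_s: 17.6
tool_pos: [0.5406, -0.2177, 0.2826]
tool_rot: [179.9, 0.1, 95.1]
force: [0.1, 0.9, -2.1]
grip_width: 0.0254
grasp_force: 60.0
tray [ 0.529 -0.116  0.18 ]
[0.512 0.318 0.01 ] 0.78
[0.502 0.226 0.01 ] 0.71
[0.427 0.317 0.01 ] 0.52
```

View pics/c6.png

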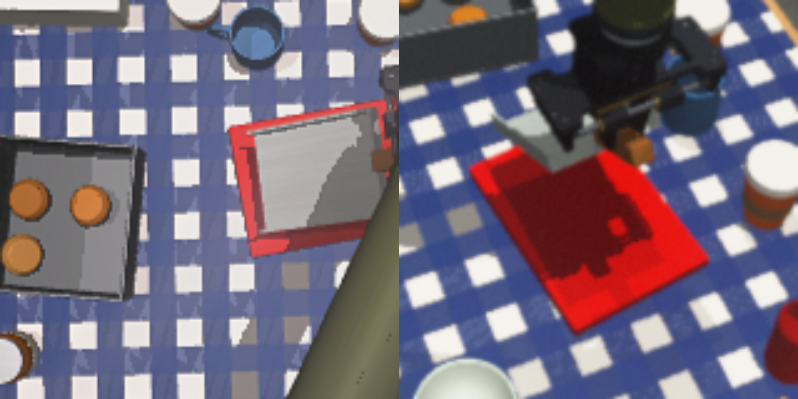

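```bash
python3 -m creep '0 0 -0.015 0 0;0 0 -0.02 0 0;0 0 -0.02 0 0;0 0 -0.02 0 0;0 0 -0.015 0 0;0 0 -0.01 0 0;0 0 0 0 0' && python3 -m creep '0.001 -0.014 -0.016 0 0;0.001 -0.014 -0.016 0 0;0.001 -0.011 -0.018 0 0;0.001 -0.011 -0.018 0 0;0.001 -0.008 -0.02 0 0;0 -0.007 -0.02 0 0;0 -0.004 -0.015 0 0;0 0 0 0 0' 25 && python3 tilt.py
```

```text
time_s: 18.73
tool_pos: [0.5397, -0.2167, 0.1819]
tool_rot: [-179.9, -0.0, 95.1]
force: [-0.7, -0.6, -2.0]
grip_width: 0.0251
grasp_force: 60.0
time_s: 19.73
tool_pos: [0.5441, -0.2858, 0.0581]
tool_rot: [-179.9, -0.0, 95.1]
force: [-1.1, 0.3, -0.9]
grip_width: 0.0254
grasp_force: 25.0
roll [0.495 0.226 0.049] 2.1
roll [ 0.526  0.346 -0.082] 1.6
roll [0.433 0.307 0.047] 3.4
tray [ 0.528 -0.141  0.027]
[-0.163  0.225  0.054] [-0.525 -0.776 -1.878] 20.025 [ 0.545 -0.286  0.06 ]
```

```bash
python3 -m creep '0 -0.002 -0.01 0 0;0 -0.001 -0.01 0 0;0 -0.001 -0.006 0 0;0 0 -0.003 0 0;0 0 0 0 0' 12
python3 - <<'E'
from h import *
o=get_obs(); print(o["wrist_torque"],o["force"],o["tool_pos"])
b=snap("side","s7"); u=px("side",(.55,-.2,.05)).astype(int)
cv2.imwrite('pics/c7.png',cv2.resize(b[u[1]-65:u[1]+65,u[0]-65:u[0]+65],(520,520))[:,:,::-1])
E
```

```text
time_s: 20.65
tool_pos: [0.5455, -0.2911, 0.0317]
tool_rot: [179.9, 0.1, 95.1]
force: [-1.2, -1.9, 8.2]
grip_width: 0.0261
grasp_force: 12.0
[-0.67125959  0.17248273 -0.01434174] [-1.24517267 -1.933175    8.22249877] [ 0.54550167 -0.29107709  0.03166077]
```

View pics/c7.png

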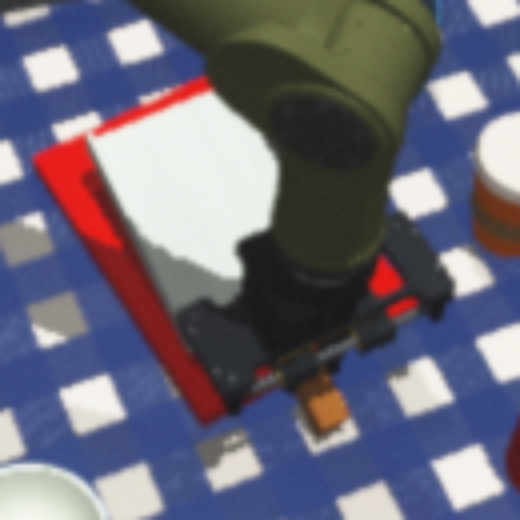

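```bash
python3 -m creep '0 0 0.001 0 0.05;0 0 0 0 0.087;0 0 0 0 0.087;0 0 0 0 0.087;0 0 0 0 0.087;0 0 0.02 0 0.087;0 0 0.05 0 0.087;0 0 0.06 0 0.087' && python3 -m creep '0 0 0.06 0 0.087;0 0.03 0.06 0 0.087;0 0.04 0.05 0 0.087;0 0.05 0.05 0 0.087;0 0.05 0.05 0 0.087;-0.01 0.05 0 0 0.087;-0.01 0.05 0 0 0.087;-0.01 0.05 0 0 0.087'
python3 - <<'E'
from h import *
a=snap("top","t8"); b=snap("side","s8")
for c,nm,z in (("top","tray",.042),("side","tray",.042),("top","board",.02)):
  x=finder.masks_of(nm,c)
  if x:
    k=max(cv2.findContours(x[0]["mask"].astype(np.uint8),0,2)[0],key=cv2.contourArea)
    print(c,nm,x[0]["p"],cv2.minAreaRect(np.array([atz(c,p[0],z)[:2] for p in k],np.float32)))
for nm in("tray","lid_handle","lid_hinge"):
  for c in("top","side"):
    print(nm,c,[(np.round(x["xy"],1).tolist(),round(x["p"],2)) for x in finder.tip_of(nm,c)[:2]])
E
```

```text
time_s: 21.7
tool_pos: [0.5445, -0.2897, 0.1636]
tool_rot: [-180.0, -0.0, 95.1]
force: [0.9, 0.3, -0.5]
grip_width: 0.0863
grasp_force: 0.0
time_s: 22.7
tool_pos: [0.5142, 0.0161, 0.4162]
tool_rot: [179.9, -0.1, 95.0]
force: [1.1, 0.6, -0.7]
grip_width: 0.0876
grasp_force: 0.0
top tray 0.66 ((0.535157322883606, -0.18855981528759003), (0.14015674591064453, 0.2922976613044739), 5.200431823730469)
side tray 0.59 ((0.5347472429275513, -0.1875988394021988), (0.15022768080234528, 0.28697481751441956), 5.700259208679199)
top board 0.67 ((0.5379584431648254, -0.14624926447868347), (0.20025017857551575, 0.26383882761001587), 8.429216384887695)
tray top [([288.4, 192.4], 0.89)]
tray side [([271.5, 228.2], 0.93)]
lid_handle top [([130.6, 201.8], 0.7)]
lid_handle side [([206.7, 75.1], 0.76)]
lid_hinge top []
lid_hinge side [([215.4, 120.0], 0.59)]
```

```bash
python3 -m creep '-0.009 0.05 0 -2 0;-0.009 0.054 0 -2 0;-0.009 0.054 0 -2 0;-0.009 0.054 0 -2 0;-0.009 0.054 0 -2 0;-0.009 0.054 0 -2 0;-0.009 0.054 0 0 0;-0.009 0.054 0 0 0' 30 && python3 -m creep '-0.006 0.054 0 0 0;0 0 -0.04 0 0;0 0 -0.05 0 0;0 0 -0.05 0 0;0 0 -0.005 0 0;0 0 0 0 0'
python3 - <<'E'
from h import *
a=snap("top","t9"); b=snap("side","s9")
u=px("side",(.48,.42,.2)).astype(int);v=px("top",(.48,.4,.2)).astype(int)
f=lambda i,p:cv2.resize(i[max(p[1]-75,0):max(p[1]-75,0)+150,p[0]-75:p[0]+75],(399,399))
cv2.imwrite('pics/c9.png',np.hstack([f(a,v),f(b,u)])[:,:,::-1])
E
```

```text
time_s: 24.25
tool_pos: [0.4431, 0.4449, 0.4145]
tool_rot: [180.0, 0.0, 83.1]
force: [0.1, 0.4, 0.3]
grip_width: 0.0153
grasp_force: 0.0
time_s: 25.0
tool_pos: [0.4377, 0.4979, 0.2711]
tool_rot: [179.9, -0.1, 83.1]
force: [0.1, -1.1, 0.2]
grip_width: 0.0002
grasp_force: 0.0
```

View pics/c9.png

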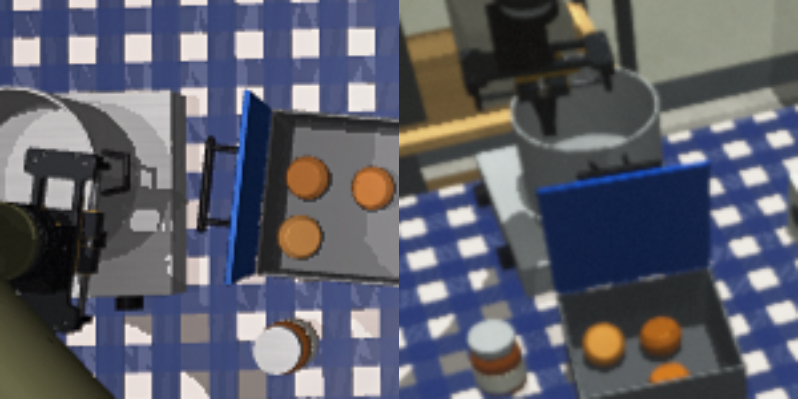

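```bash
python3 -m creep '-0.009 -0.018 0 0 0;-0.002 -0.018 0 0 0;-0.002 -0.016 0 0 0;-0.002 -0.014 0 0 0;-0.002 -0.014 0 0 0;-0.002 -0.014 0 0 0;-0.002 -0.014 0 0 0;-0.002 -0.014 0 0 0' && python3 -m creep '-0.002 -0.02 -0.002 0 0;-0.002 -0.02 -0.002 0 0;-0.002 -0.02 -0.007 0 0;-0.002 -0.02 -0.007 0 0;-0.002 -0.017 -0.012 0 0;-0.002 -0.017 -0.012 0 0;0 0 0 0 0'
python3 - <<'E'
from h import *
a=snap("top","ta"); b=snap("side","sa")
u=px("side",(.48,.3,.15)).astype(int);v=px("top",(.48,.3,.15)).astype(int)
f=lambda i,p:cv2.resize(i[max(p[1]-75,0):max(p[1]-75,0)+150,p[0]-75:p[0]+75],(399,399))
cv2.imwrite('pics/ca.png',np.hstack([f(a,v),f(b,u)])[:,:,::-1])
E
```

```text
time_s: 26.1
tool_pos: [0.4139, 0.3746, 0.2696]
tool_rot: [180.0, 0.0, 83.1]
force: [0.8, 0.3, -0.0]
grip_width: 0.0005
grasp_force: 0.0
time_s: 26.98
tool_pos: [0.4016, 0.2595, 0.2271]
tool_rot: [-179.9, 0.0, 83.0]
force: [0.5, 0.1, -0.1]
grip_width: 0.0004
grasp_force: 0.0
```

View pics/ca.png

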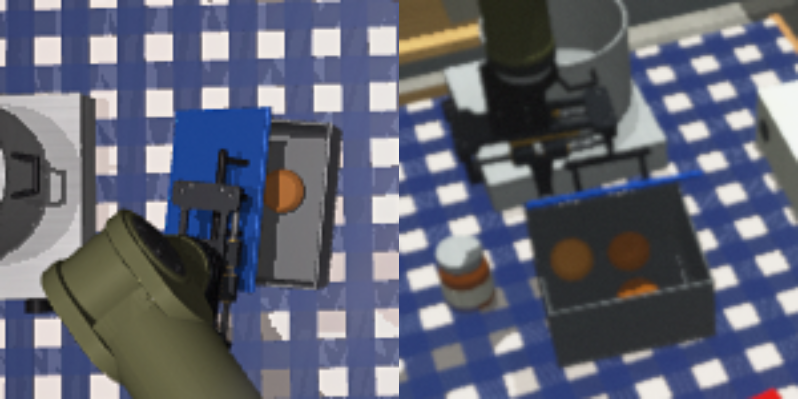

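```bash
python3 -m creep '-0.002 -0.013 -0.016 0 0;-0.001 -0.013 -0.016 0 0;-0.001 -0.009 -0.019 0 0;-0.001 -0.009 -0.019 0 0;0 -0.004 -0.014 0 0;0 -0.003 -0.013 0 0;0 0 -0.008 0 0;0 0 0 0 0' && python3 -m creep '0 0 -0.004 0 0;0 0 -0.002 0 0;0 0 0 0 0'
```

```text
time_s: 28.08
tool_pos: [0.3968, 0.2106, 0.1222]
tool_rot: [-180.0, 0.1, 83.1]
force: [-0.5, -0.3, 1.3]
grip_width: 0.0006
grasp_force: 0.0
time_s: 28.45
tool_pos: [0.3975, 0.2111, 0.1187]
tool_rot: [180.0, -0.1, 83.1]
force: [-3.4, -3.4, 13.6]
grip_width: 0.0007
grasp_force: 6.7
```

```bash
python3 -m creep '0 0 0.01 0 0;0 0 0.03 0 0;0 0 0.05 0 0;0 0 0.06 0 0;0 0 0.06 0 0;-0.02 0.03 0.05 0 0;-0.02 0.06 0 0 0;-0.02 0.06 0 0 0' && python3 -m creep '-0.01 0.06 0 0 0;-0.01 0.06 0 0 0;0 0.06 0 0 0;0 0 0 0 0;0 0 0 0 0'
python3 - <<'E'
from h import *
a=snap("top","tb"); b=snap("side","sb")
cv2.imwrite('pics/cb.png',np.vstack([cv2.resize(a[60:300,80:400],(400,300)),cv2.resize(b[60:300,100:420],(400,300))])[:,:,::-1])
for nm,z in (("lid_handle",.1535),("tray",.02),("bowl",0),("bottle",0),("jar",0),("cup1",0),("mug",0)):
  for c in("top","side"):
    print(nm,c,[(atz(c,x["xy"],z).round(3)[:2],round(x["p"],2)) for x in finder.tip_of(nm,c)[:2]])
E
```

```text
time_s: 29.45
tool_pos: [0.3371, 0.361, 0.3782]
tool_rot: [179.9, -0.2, 83.1]
force: [0.4, 1.0, 0.2]
grip_width: 0.0005
grasp_force: 0.0
time_s: 30.08
tool_pos: [0.3178, 0.5388, 0.3762]
tool_rot: [180.0, 0.1, 83.1]
force: [-0.4, 0.2, 0.6]
grip_width: 0.0006
grasp_force: 0.0
lid_handle top [(array([0.466, 0.181]), 0.89)]
lid_handle side [(array([0.475, 0.175]), 0.87)]
tray top [(array([ 0.529, -0.14 ]), 0.95)]
tray side [(array([ 0.725, -0.043]), 0.67), (array([ 0.522, -0.136]), 0.58)]
bowl top [(array([ 0.296, -0.344]), 0.75)]
bowl side [(array([ 0.305, -0.346]), 0.64)]
bottle top [(array([ 0.686, -0.408]), 0.68)]
bottle side [(array([ 0.684, -0.411]), 0.97)]
jar top [(array([0.284, 0.339]), 0.7)]
jar side [(array([0.286, 0.345]), 0.76), (array([0.52 , 0.454]), 0.72)]
cup1 top [(array([ 0.762, -0.219]), 0.74), (array([0.781, 0.062]), 0.71)]
cup1 side [(array([ 0.763, -0.219]), 0.85), (array([0.803, 0.049]), 0.68)]
mug top [(array([ 0.738, -0.033]), 0.88)]
mug side [(array([ 0.756, -0.034]), 0.77), (array([ 0.546, -0.266]), 0.16)]
```

View pics/cb.png

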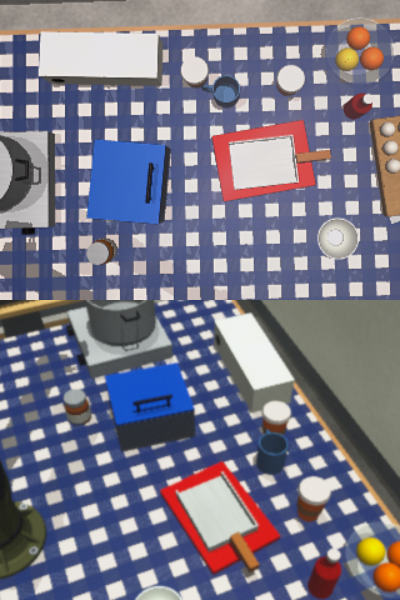

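The lid lies shut flat on the box (top view about 128,180), the tray is flat in the middle of the board (about 265,162), and the bystanders are where they started.

```bash
python3 -c "
from cell import ticket; print(ticket.sign_off())"
```

```text
the job is handed in; nothing more can be done
None
```

I handed the job in at about 30 s; the hand-in gave no verdict. In the last pictures the three rolls were in the box before the lid closed, the empty tray lay flat in the middle of the board, the lid was shut, and no bystander had visibly moved.

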